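Clear the sunscreen out of the track and close the frosted panel

ROBOT

A 7-joint arm with a two-finger parallel gripper is mounted at the origin on the work surface. World frame = base frame: x ahead of the robot, y to its left, z up, the work surface at z = 0. Lengths are in mm, angles in rad, forces in N, time in s.
With the tool pointing down it reaches from about 425 to 925 mm from the base axis. Payload 6.8 kg.
Tool frame: the origin (TCP) lies at the very end of the fingers, on their centre line; the grasp point (between the pads) lies 19 mm behind it; y points along the fingers, x is the direction in which the jaws open and shut, and the axes are right-handed (so a half turn about y gives the same grasp; the last joint's range is limited). The gripper opens to 88 mm and grips with 3 to 60 N. Pads are 20 mm wide; open, the fingers measure 115 mm over their backs; the gripper's body (75 mm by 178 mm) begins 61 mm behind the grasp point.
Start: joints at [1.014, 0.477, 0.022, 1.555, -0.011, 1.109, -0.083], TCP at [292.883, -608.167, 222.664] pointing down, gripper open.
Joint ranges: [-2.96, 2.96], [-0.34, 2.1], [-1.41, 1.46], [0.24, 2.44], [-1.37, 4.51], [0.17, 1.92], [-2.96, 2.96]. Speed limits (rad/s): [2.39, 2.39, 3.14, 3.14, 3.14, 3.14, 3.14].

INTERFACE

Orientations are given as a unit quaternion [x, y, z, w].
In Python, from rig import robot, cams, job_done gives the robot as it stands.
- The arm moves only by the tool drive_tool, never from a script. Its argument "plan" is a list of rows, each a list of 7 numbers: the turn, a rotation vector about the tool's x, y, z in rad, then the shift along the tool's x, y, z in cm, then the gripper command: -1 is shut, 1 is fully open, values between are in proportion. A call has 1 to 5 rows; each row is the pose to reach, as a shift and turn from the pose commanded when the call began, along the tool's axes at that moment; what a row does not reach only later rows make up. A row lasts 1/8 s, in which the tool goes at most 62.5 mm and 10.7 degrees, less where a joint would pass 70% of its speed; a pose out of reach is approached as far as the arm can. A call with a gripper value outside its range is refused whole. The fingers move at their own pace and stop on an object; the grip force is fixed at half the most. Time passes only in rows, so rows that repeat a pose let the fingers close. It gives the time, the measured TCP pose, the force and the opening at its end, in the units of the state.
- robot.sense(): the state, without advancing time (a new reading comes with each control period).
- cams.read_camera(name): name is "side" or "top"; returns a dict with "image" (384x512x3 uint8, red, green, blue), "depth" (384x512 float32, mm along the optical axis (not along the pixel's ray), 0 where there is no reading), "fx", "fy", "cx", "cy" (pixels), "cam_to_world" (4x4, takes a point from camera to world coordinates). Camera axes: x right, y down, z forward; pixel columns grow to the right and rows downward; lengths in mm; the calibration is good to about 2 mm. A picture is of the moment at which its call begins.
- job_done(): hands the job in, once; it reports no verdict.
The state is a dict: "t": time; "joints": joint angles; "qvel": joint speeds; "effort": joint torques, N m; "ee_pos": TCP position; "tcp_rot": TCP orientation; "wrist_force": force on the tool from outside, world axes, zero at the start; "wrist_torque": the same for the moment, N m; "gripper_width": finger opening in mm.
Only numpy, scipy, OpenCV 4.12 (cv2) and the standard library are available. Lean on these libraries where they do the work, as an engineer would, in place of code of your own. Each camera call takes 0.05 s, during which the arm holds its last target.

TASK

The sunscreen bottle has been left standing in the track of the sliding frosted panel, so the shelf cannot be closed. First set the bottle down upright on the round cork coaster on the shelf, its base wholly on the coaster (do not drop it or let it fall over), then slide the panel gently until it is fully closed against the left end wall, and let go. Leave the cup, the first-aid box, the nail clipper and the comb where they are.

Things in the scene. Friction and masses are not known exactly. Their poses are not given: they have to be found in the camera images.
- unit: Fixed white melamine shelf unit, open-topped: board 250 (x) by 616 (y) by 18 mm. Origin: centre of the board's underside; +x from front (robot side) to back, +y to the left end wall, z up. End walls: inner faces at y = +290 and -290 mm, tops at z = 138 mm. Back lip at x = 113 to 125 mm, top z = 48 mm. Panel track: a flush groove along y at x = -95 mm.
- fixed_pane (a point): Centre of the fixed frosted pane, just behind the track on the right half: 290 mm wide (unit y), 6 mm thick (unit x), its top 61 mm above this point. It does not move.
- panel (a joint): Sliding frosted panel: its opening in m, 0 = closed (left edge against the left end wall) to 0.27 = fully open. It closes towards the unit's +y. 290 mm wide (y), 6 mm thick, its top edge 142 mm above the unit's origin; left edge at unit y = 0.290 - joint. About 1.5 N of friction; it stays where it is left.
- panel_grip (a point): Point on the panel's grip, an upright aluminium tab standing on the middle of the panel's top edge: 16 mm thick (unit x), 60 mm long (unit y), standing 43 mm clear above the panel's top edge. This point is on the tab's axis, 17 mm below its top and 26 mm above the panel's top edge: take it here from above, closing across its thickness.
- bottle_center (a point): Centre (82.5 mm above its base) of the loose white sunscreen bottle, round, standing upright in the track between the panel's left edge and the left end wall: 165 mm tall; body 52 mm in diameter up to 122 mm above the base, then a shoulder and a dark grey cap 37 mm in diameter from 132 to 165 mm. About 0.22 kg. z up along the bottle.
- bottle: The same bottle; origin at the centre of its base, z up along the bottle.
- coaster_top (a point): Centre of the upper face of the flat round cork coaster, 96 mm in diameter, 6 mm thick, fixed on the shelf board behind the track; z up.
- cup: White ceramic cup holding two toothbrushes, loose, 72 mm in diameter at the rim, 90 mm high; the brushes stand up to 180 mm above its base. Origin at the centre of its base. To be left alone.
- first_aid_box: Plastic first-aid box with a dark grey lid and a black latch on its front, closed, loose, 112 (x) by 182 (y) by 75 mm high, behind the fixed pane. Origin at the centre of its underside. To be left alone.
- clipper: Steel nail clipper lying on the shelf board, 61 by 13 by 16 mm high, long along its x. Origin at the centre of its underside. To be left alone.
- comb: Wooden comb lying on top of the first-aid box, 34 by 150 mm, 5 mm thick, long along its y. Origin at the centre of its underside. To be left alone.
There are look-alikes about, which are no part of the job. Leave any purple look-alike of the bottle alone.

How it is judged:
By the outcome, as a careful person would: the job done as asked, in the order asked, and still so for the second after the job is handed in, with the robot touching nothing.
It also fails if it takes over 54 s, if anything falls off the work surface, if the arm or the gripper's body presses on something with over 40 N, if the wrist force passes 120 N, or if a joint passes its speed limit or range.

## Working session

There is one attempt and no reset: what is moved stays moved. The work goes in short steps, Python scripts to look and compute and a tool call to move; the robot and the scene stay as the last step left them, time stands still between calls to the robot, and variables do not carry over. Pictures are saved under pics/ and viewed, and the job is handed in when it is done.

Besides the shell and the picture viewer there is one more tool, called after "Call:" by a JSON object that holds its "api" and its "payload". drive_tool: Moves the arm, as the interface text tells. Its arguments: {"type":"object","properties":{"plan":{"type":"array","items":{"type":"array","items":{"type":"number"}}}},"required":["plan"]}

```bash
ls; mkdir -p pics; python3 - <<'E'
from rig import robot,cams
import cv2,numpy as np,pickle
s=robot.sense()
for k,v in s.items(): print(k,np.round(v,4))
for n in("side","top"):
    c=cams.read_camera(n); pickle.dump(c,open(f"{n}0.pkl","wb"))
    cv2.imwrite(f"pics/{n}0.png",c["image"][:,:,::-1]); print(n,c["fx"],c["fy"],c["cx"],c["cy"],np.round(c["cam_to_world"],3))
E
```

```text
pics
t 0.0
joints [ 1.0139  0.4778  0.0223  1.5564 -0.0115  1.1093 -0.0831]
qvel [-0.001  -0.0001  0.0005 -0.0013 -0.001  -0.0007  0.0003]
effort [ 2.00000e-04 -5.82858e+01  1.53480e+00 -2.72606e+01 -5.43000e-02
  1.70000e-02  2.00000e-04]
ee_pos [ 292.6054 -607.6306  221.7028]
tcp_rot [-0.5984  0.3768 -0.3756  0.599 ]
wrist_force [-0.2351  0.5068  0.009 ]
wrist_torque [ 0.0267 -0.0394  0.0354]
gripper_width 87.9557
side 425.11725221553763 425.11725221553763 259.1381348768221 191.65498569323128 [[-8.73000e-01 -3.49000e-01  3.41000e-01  2.50357e+02]
 [-4.87000e-01  6.51000e-01 -5.82000e-01  4.86567e+02]
 [-1.90000e-02 -6.74000e-01 -7.38000e-01  7.34216e+02]
 [ 0.00000e+00  0.00000e+00  0.00000e+00  1.00000e+00]]
top 366.5148625837778 366.5148625837778 255.87430832040712 186.25712988992072 [[ 1.00000e-03 -9.83000e-01  1.83000e-01  3.79304e+02]
 [-1.00000e+00 -2.00000e-03 -6.00000e-03  3.22490e+01]
 [ 6.00000e-03 -1.83000e-01 -9.83000e-01  7.86865e+02]
 [ 0.00000e+00  0.00000e+00  0.00000e+00  1.00000e+00]]
```

View pics/side0.png

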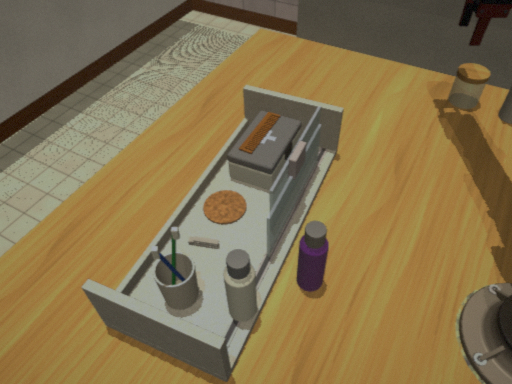

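View pics/top0.png

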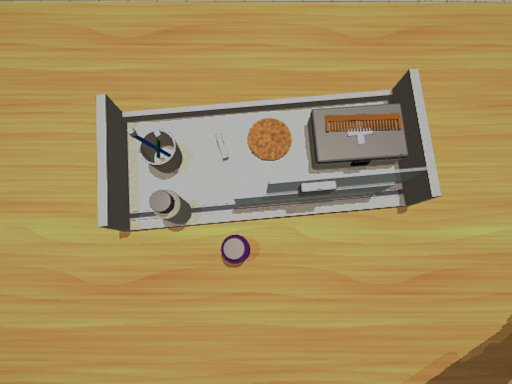

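The white bottle is at side (240,285) and top (166,204), standing in the track. The purple look-alike is at side (312,258) and top (235,249), in front of the unit, so I leave it alone. The coaster is at top (269,139), the grip tab at top (318,186), and the cup at top (158,147). Next I measure these and enlarge the target.

```bash
cat > h.py <<'E'
import numpy as np,cv2,pickle
def load(n): return pickle.load(open(n,"rb"))
def cloud(c):
    h,w=c["depth"].shape; u,v=np.meshgrid(np.arange(w),np.arange(h)); d=c["depth"]
    P=np.stack([(u-c["cx"])/c["fx"]*d,(v-c["cy"])/c["fy"]*d,d],-1)
    M=np.array(c["cam_to_world"]); W=P@M[:3,:3].T+M[:3,3]; W[d<=0]=np.nan; return W
def ray(c,u,v,z):
    M=np.array(c["cam_to_world"]); r=M[:3,:3]@np.array([(u-c["cx"])/c["fx"],(v-c["cy"])/c["fy"],1]); o=M[:3,3]
    return o+r*(z-o[2])/r[2]
def proj(c,p):
    M=np.linalg.inv(np.array(c["cam_to_world"])); q=M[:3,:3]@np.asarray(p)+M[:3,3]
    return c["fx"]*q[0]/q[2]+c["cx"],c["fy"]*q[1]/q[2]+c["cy"]
E
python3 - <<'E'
from h import *
for n in("side","top"):
    c=load(n+"0.pkl"); W=cloud(c); im=c["image"]; hsv=cv2.cvtColor(im,cv2.COLOR_RGB2HSV)
    pts={"side":dict(cap=(237,257),body=(241,295),coaster=(225,207),grip=(297,151),board=(205,265),table=(400,250),boxlid=(255,145),cup=(178,290)),
     "top":dict(cap=(160,202),coaster=(269,139),grip=(318,186),board=(195,165),table=(300,320),boxlid=(330,150),lwall=(103,180),rwall=(425,150),panel=(250,201))}[n]
    for k,(u,v) in pts.items(): print(n,k,np.round(W[v,u],1),im[v,u])
    # coaster mask
    m=((hsv[...,1]>150)&(hsv[...,0]<15)).astype(np.uint8)*255
    u0,v0=pts["coaster"]; mm=np.zeros_like(m); mm[v0-28:v0+28,u0-28:u0+28]=m[v0-28:v0+28,u0-28:u0+28]
    cs=max(cv2.findContours(mm,0,2)[0],key=cv2.contourArea); e=cv2.fitEllipse(cs); print("coaster ellipse",e,ray(c,*e[0],24))
    cr={"side":(150,130,350,380),"top":(90,90,440,270)}[n]
    x0,y0,x1,y1=cr; cv2.imwrite(f"pics/{n}0c.png",cv2.resize(im[y0:y1,x0:x1,::-1],None,fx=2.2,fy=2.2,interpolation=3))
E
```

```text
side cap [468.4 187.3 183. ] [116 113 104]
side body [452.6 208.7 112.7] [99 95 83]
side coaster [621.7   2.4  24.6] [165 116  66]
side grip [491.6 -72.9 184.6] [164 150 140]
side board [580.  143.6  17.2] [160 165 147]
side table [253.6 -88.2  -1.3] [166 137  73]
side boxlid [ 621.7 -134.9   98. ] [110  71  36]
side cup [557.4 243.1  93.3] [86 82 70]Traceback (most recent call last):
  File "<stdin>", line 10, in <module>
cv2.error: OpenCV(4.12.0) /io/opencv/modules/imgproc/src/shapedescr.cpp:361: error: (-201:Incorrect size of input array) There should be at least 5 points to fit the ellipse in function 'fitEllipseNoDirect'
```

```bash
cat > m.py <<'E'
from h import *
for n in("side","top"):
    c=load(n+"0.pkl"); W=cloud(c); im=c["image"]; hsv=cv2.cvtColor(im,cv2.COLOR_RGB2HSV)
    pts={"side":dict(coaster=(225,207)),
     "top":dict(cap=(160,202),coaster=(269,139),grip=(318,186),board=(195,165),table=(300,320),boxlid=(330,150),lwall=(103,180),rwall=(425,150),panel=(250,201))}[n]
    if n=="top":
      for k,(u,v) in pts.items(): print(n,k,np.round(W[v,u],1),im[v,u],hsv[v,u])
    u0,v0=pts["coaster"]
    m=((hsv[...,1]>95)&(hsv[...,0]<22)).astype(np.uint8)*255
    mm=np.zeros_like(m); mm[v0-28:v0+28,u0-28:u0+28]=m[v0-28:v0+28,u0-28:u0+28]
    mm=cv2.morphologyEx(mm,cv2.MORPH_CLOSE,np.ones((3,3)))
    cs=max(cv2.findContours(mm,0,1)[0],key=cv2.contourArea); e=cv2.fitEllipse(cs); print("coaster ellipse",e,ray(c,*e[0],24))
    x0,y0,x1,y1={"side":(150,130,350,380),"top":(90,90,440,270)}[n]
    cv2.imwrite(f"pics/{n}0c.png",cv2.resize(im[y0:y1,x0:x1,::-1],None,fx=2.2,fy=2.2,interpolation=3))
    # cap top
    Z=W[...,2]; r=(abs(W[...,0]-460)<70)&(abs(W[...,1]-200)<60)
    t=r&(Z>176)&(Z<190); 
    mk=t.astype(np.uint8); cc=cv2.findContours(mk,0,1)[0]
    if cc:
        k=max(cc,key=cv2.contourArea); print(n,"captop medZ",np.nanmedian(Z[t]),t.sum(),"circle xy",cv2.minEnclosingCircle(W[t][:,:2].astype(np.float32)))
    body=r&(Z>40)&(Z<135)
    if body.sum()>30:
        p=W[body][:,:2]; A=np.c_[2*p,np.ones(len(p))]
        s=np.linalg.lstsq(A,(p**2).sum(1),rcond=None)[0]; print("body circle",s[:2],np.sqrt(s[2]+s[0]**2+s[1]**2),body.sum())
    g=(abs(W[...,0]-490)<60)&(W[...,1]<0)&(W[...,1]>-200)&(Z>160)&(Z<195)
    if g.sum()>5: print("grip",g.sum(),np.nanmedian(Z[g]),cv2.minAreaRect(W[g][:,:2].astype(np.float32)))
    for nm,cond in(("L",W[...,1]>150),("R",W[...,1]<-150)):
        q=cond&(Z>134)&(Z<142)&(W[...,0]>350)&(W[...,0]<800)
        if nm=="L": q&=(W[...,1]>200)
        if q.sum()>20: print(n,nm,q.sum(),np.nanmedian(Z[q]),cv2.minAreaRect(W[q][:,:2].astype(np.float32)))
E
python3 m.py
```

```text
coaster ellipse ((224.3412322998047, 206.71206665039062), (32.46529769897461, 42.15559768676758), 82.3823471069336) [623.75902112   1.96832904  24.        ]
side captop medZ 182.5739378447514 417 circle xy ((466.3754577636719, 188.62411499023438), 18.923492431640625)
body circle [466.73159863 188.19627025] 25.565195077471785 818
grip 308 182.7077448979669 ((491.4034118652344, -75.18914794921875), (17.043703079223633, 59.374935150146484), 3.8270697593688965)
side L 1995 137.58701859048233 ((556.7776489257812, 262.676513671875), (250.4022979736328, 113.62847137451172), 5.111410617828369)
side R 774 137.70060017031756 ((602.5294799804688, -222.91729736328125), (249.20652770996094, 151.25869750976562), 2.7546756267547607)
top cap [465.1 188.1 181.9] [147 140 132] [ 16  26 147]
top coaster [626.5  -0.8  21.5] [179 141  77] [ 19 145 179]
top grip [492.3 -75.5 183.2] [178 177 186] [123  12 186]
top board [569.1 159.   17.1] [176 178 167] [ 35  16 178]
top table [247.8 -62.7   1.4] [177 154  86] [ 22 131 177]
top boxlid [ 581.7 -117.8   91.2] [149 141 133] [ 15  27 149]
top lwall [511.  303.
[... 170 characters left out ...]
9.1458740234375, 138.9842987060547), (40.90993881225586, 42.593875885009766), 94.0828857421875) [625.75969003  -1.01654528  24.        ]
top captop medZ 182.9688267188468 386 circle xy ((467.3646240234375, 188.6836395263672), 18.603750228881836)
body circle [467.18280032 189.3395234 ] 25.657559322790203 271
grip 410 184.2063462004155 ((492.4317932128906, -75.14810180664062), (16.268335342407227, 60.05063247680664), 5.648361682891846)
top L 1426 137.96905701639935 ((556.4652709960938, 262.4552001953125), (249.57850646972656, 117.42168426513672), 4.65104866027832)
top R 1690 138.17678506563436 ((601.12255859375, -218.15341186523438), (250.00271606445312, 151.70135498046875), 5.085208415985107)
```

View pics/top0c.png

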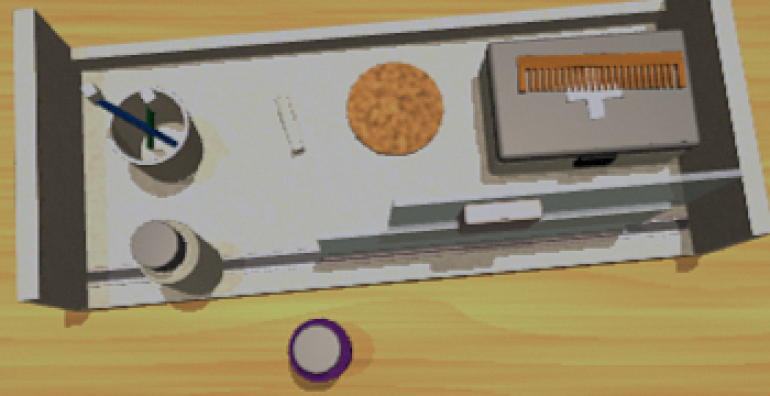

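View pics/side0c.png

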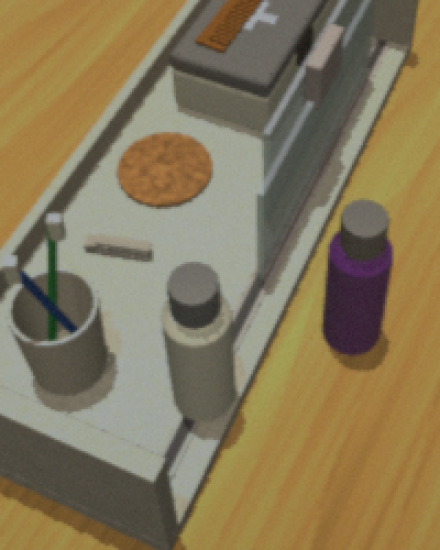

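```bash
cat > m2.py <<'E'
from h import *
from scipy.spatial.transform import Rotation as R
print("tool axes cols",np.round(R.from_quat([-0.5984,0.3768,-0.3756,0.599]).as_matrix(),3))
yaw=np.radians(5.0); ux=np.array([np.cos(yaw),np.sin(yaw)]); uy=np.array([-np.sin(yaw),np.cos(yaw)])
c=load("top0.pkl"); s=load("side0.pkl")
W=np.concatenate([cloud(c).reshape(-1,3),cloud(s).reshape(-1,3)]); W=W[~np.isnan(W[:,0])]
m=(W[:,2]>134)&(W[:,2]<141)
a=W[:,:2]@ux; b=W[:,:2]@uy
for lo,hi in((200,330),(-330,-200)):
    q=m&(b>lo)&(b<hi)&(abs(a-578)<135); print("wall uy pct",np.percentile(b[q],[2,10,50,90,98]),"ux",np.percentile(a[q],[1,99]))
for nm,x,y in(("bottle",467,188.7),("grip",492,-75.2),("coaster",625,0.3)): print(nm,np.array([x,y])@ux,np.array([x,y])@uy)
# tall things near cup
q=(W[:,2]>112)&(W[:,2]<215)&(W[:,0]>500)&(W[:,0]<700)&(W[:,1]>130)&(b<275)
P=W[q]; 
for z in range(110,215,10):
    k=P[(P[:,2]>=z)&(P[:,2]<z+10)]
    if len(k): print(z,len(k),np.round(k.min(0)),np.round(k.max(0)))
q=(W[:,2]>98)&(W[:,2]<112)&(W[:,0]>500)&(W[:,0]<640)&(W[:,1]>150)&(b<280); print("rim",cv2.minEnclosingCircle(W[q][:,:2].astype(np.float32)))
q=(a<500)&(a>440)&(W[:,2]>100)&(W[:,2]<150)&(b<100)&(b>-250); print("panel uy",np.percentile(b[q],[0.5,1,2,98,99,99.5]),np.median(a[q]))
q=(b<-30)&(b>-280)&(a>510)&(a<690)&(W[:,2]>80)&(W[:,2]<105); print("box",np.percentile(a[q],[1,99]),np.percentile(b[q],[1,99]),np.percentile(W[q][:,2],[50,99]))
E
python3 m2.py
```

```text
tool axes cols [[ 0.434 -0.001  0.901]
 [-0.901  0.002  0.434]
 [-0.002 -1.    -0.   ]]
wall uy pct [252.04343849 253.36265256 260.85920444 268.40352883 269.6364735 ] ux [454.13871085 699.20630207]
wall uy pct [-329.84409122 -329.30875284 -326.93304079 -222.92060144 -204.19262543] ux [460.11271969 700.13048216]
bottle 481.66921266532825 147.280207666756
grip 483.57367960651493 -117.79446672834709
coaster 622.6478330301652 -54.17348080785883
110 359 [500. 213. 112.] [676. 330. 120.]
120 433 [500. 209. 120.] [676. 330. 130.]
130 2403 [500. 208. 130.] [677. 330. 140.]
140 98 [505. 204. 140.] [671. 328. 150.]
150 55 [577. 202. 150.] [584. 237. 160.]
160 44 [578. 200. 160.] [585. 240. 170.]
170 83 [574. 190. 170.] [587. 247. 180.]
180 93 [574. 190. 180.] [587. 248. 190.]
190 178 [574. 190. 190.] [591. 246. 199.]
rim ((574.6696166992188, 268.0665588378906), 87.16517639160156)
panel uy [-248.50303285 -246.59086121 -244.13511274   25.34167245   25.87045923
   26.25868814] 481.05351744576296
box [543.70116445 654.6292217 ] [-278.18553244 -139.30795114] [93.0754847  99.52788159]
```

The white bottle is confirmed: it stands in the track groove at world (467, 189), while the purple one stands on the table outside the unit. The panel opening is about 226 mm and the coaster centre is (625, 0). I'll use jaws at −45° so the gripper body stays clear of the toothbrushes, whose tips are near (580, 190–247) at z 199.

```bash
cat > go.py <<'E'
import sys,numpy as np
from rig import robot
from scipy.spatial.transform import Rotation as R
def d(x,y,z,jaw):
    s=robot.sense(); M=R.from_quat(s["tcp_rot"]); 
    a=np.radians(jaw); X=np.array([np.cos(a),np.sin(a),0]); Y=np.array([0,0,-1.]); T=R.from_matrix(np.c_[X,Y,np.cross(X,Y)])
    print("t",s["t"],"pos",np.round(s["ee_pos"],1),"F",np.round(s["wrist_force"],1),"w",round(s["gripper_width"],1))
    print("turn",np.round((M.inv()*T).as_rotvec(),3),"shift cm",np.round(M.inv().apply(np.array([x,y,z])-s["ee_pos"])/10,2))
if __name__=="__main__": d(*map(float,sys.argv[1:]))
E
python3 go.py 500 -250 270 -45
```

```text
t 0.1 pos [ 292.6 -607.7  221.8] F [-0.5 -0.2 -0.2] w 87.7
turn [-0.    -0.337 -0.002] shift cm [-23.24  -4.79  34.2 ]
```

Call:
{"api": "drive_tool", "payload": {"plan": [[0,-0.1,0,-3.3,-2.4,4.9,1],[0,-0.2,0,-6.6,-4.8,9.8,1],[0,-0.3,0,-9.9,-4.8,14.6,1],[0,-0.337,0,-13.2,-4.8,19.5,1],[0,-0.337,0,-16.6,-4.8,24.4,1]]}}

```text
t: 0.72
ee_pos: [441.2, -350.9, 270.5]
tcp_rot: [-0.653, 0.27, -0.27, 0.653]
wrist_force: [0.2, 0.9, 0.6]
gripper_width: 87.7
```

```bash
python3 go.py 467 189 270 -45
```

```text
t 0.725 pos [ 441.2 -350.9  270.5] F [0.2 0.9 0.6] w 87.7
turn [ 0.     0.001 -0.   ] shift cm [-36.33   0.06  40.02]
```

Call:
{"api": "drive_tool", "payload": {"plan": [[0,0,0,-3.7,0,4.1,1],[0,0,0,-7.4,0,8.2,1],[0,0,0,-11.1,0,12.2,1],[0,0,0,-14.8,0,16.3,1],[0,0,0,-18.5,0,20.4,1]]}}

```text
t: 1.35
ee_pos: [453.6, -76.0, 270.6]
tcp_rot: [0.653, -0.271, 0.271, -0.653]
wrist_force: [1.0, 0.0, 0.7]
gripper_width: 87.9
```

```bash
python3 go.py 467 189 270 -45
```

```text
t 1.35 pos [453.6 -76.  270.6] F [1.  0.  0.7] w 87.9
turn [0. 0. 0.] shift cm [-17.79   0.05  19.69]
```

Call:
{"api": "drive_tool", "payload": {"plan": [[0,0,0,-3.7,0,4.1,1],[0,0,0,-7.4,0,8.2,1],[0,0,0,-11.1,0,12.2,1],[0,0,0,-14.8,0,16.3,1],[0,0,0,-17.8,0,19.7,1]]}}

```text
t: 1.98
ee_pos: [466.9, 189.6, 270.5]
tcp_rot: [-0.653, 0.27, -0.27, 0.653]
wrist_force: [0.4, -0.3, 0.1]
gripper_width: 87.5
```

```bash
python3 go.py 467 189 113 -45
```

```text
t 1.975 pos [466.9 189.6 270.5] F [ 0.4 -0.3  0.1] w 87.5
turn [ 0.     0.001 -0.   ] shift cm [ 0.05 15.75 -0.03]
```

Call:
{"api": "drive_tool", "payload": {"plan": [[0,0,0,0,3,0,1],[0,0,0,0,6,0,1],[0,0,0,0,9,0,1],[0,0,0,0,10.5,0,1],[0,0,0,0,12,0,1]]}}

```text
t: 2.6
ee_pos: [467.6, 187.6, 150.3]
tcp_rot: [-0.653, 0.27, -0.271, 0.653]
wrist_force: [-0.2, 0.1, -0.7]
gripper_width: 87.9
```

```bash
python3 go.py 467 189 113 -45; python3 - <<'E'
from rig import cams
import cv2
a=cams.read_camera("side")["image"][180:380,90:350]
cv2.imwrite("pics/s1.png",cv2.resize(a[:,:,::-1],None,fx=2.5,fy=2.5))
E
```

```text
t 2.6 pos [467.6 187.6 150.3] F [-0.2  0.1 -0.7] w 87.9
turn [-0.  0.  0.] shift cm [-0.15  3.73  0.05]
```

View pics/s1.png

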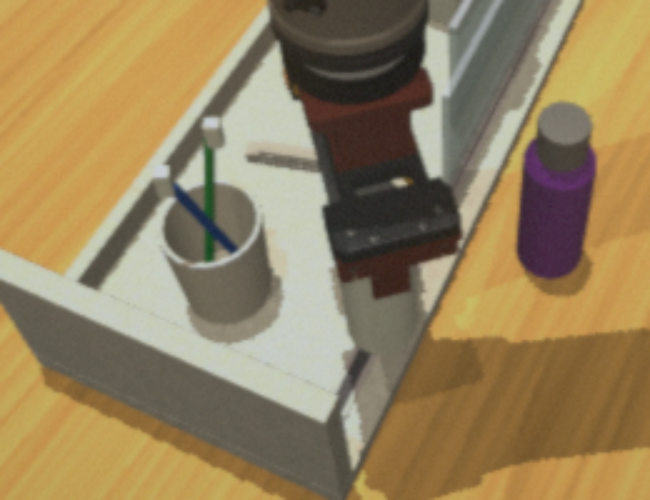

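The fingers straddle the bottle around crop (385,270), and the gripper is well clear of the cup and brushes at crop (190,150). I'll descend and close.

Call:
{"api": "drive_tool", "payload": {"plan": [[0,0,0,0,1.2,0,1],[0,0,0,0,2.4,0,1],[0,0,0,0,3.6,0,1],[0,0,0,0,3.6,0,1]]}}

```text
t: 3.15
ee_pos: [466.7, 187.2, 113.7]
tcp_rot: [0.654, -0.271, 0.27, -0.653]
wrist_force: [0.1, 0.7, 0.2]
gripper_width: 88.0
```

Call:
{"api": "drive_tool", "payload": {"plan": [[0,0,0,0,0,0,0.3],[0,0,0,0,0,0,0],[0,0,0,0,0,0,-0.3],[0,0,0,0,0,0,-1],[0,0,0,0,0,0,-1]]}}

```text
t: 3.78
ee_pos: [467.6, 187.5, 114.9]
tcp_rot: [-0.653, 0.27, -0.271, 0.653]
wrist_force: [0.6, -0.8, 1.9]
gripper_width: 50.7
```

Call:
{"api": "drive_tool", "payload": {"plan": [[0,0,0,0,0,0,-1],[0,0,0,0,0,0,-1],[0,0,0,0,0,0,-1]]}}

```text
t: 4.15
ee_pos: [467.6, 187.5, 114.8]
tcp_rot: [-0.653, 0.27, -0.271, 0.653]
wrist_force: [0.6, -0.5, 2.9]
gripper_width: 51.4
```

Call:
{"api": "drive_tool", "payload": {"plan": [[0,0,0,0,-0.5,0,-1],[0,0,0,0,-1.5,0,-1],[0,0,0,0,-3,0,-1],[0,0,0,0,-4.5,0,-1],[0,0,0,0,-5.5,0,-1]]}}

```text
t: 4.78
ee_pos: [467.8, 187.7, 171.2]
tcp_rot: [-0.653, 0.27, -0.271, 0.654]
wrist_force: [1.0, 0.6, -2.7]
gripper_width: 51.2
```

```bash
python3 go.py 625 0.3 170 -45; python3 - <<'E'
from h import *
from rig import cams
c=cams.read_camera("side"); pickle.dump(c,open("side2.pkl","wb")); a=c["image"][140:380,90:350]
cv2.imwrite("pics/s2.png",cv2.resize(a[:,:,::-1],None,fx=2.4,fy=2.4))
E
```

```text
t 4.775 pos [467.8 187.7 171.2] F [ 1.   0.6 -2.7] w 51.2
turn [-0.001  0.     0.001] shift cm [24.37  0.13 -2.15]
```

View pics/s2.png

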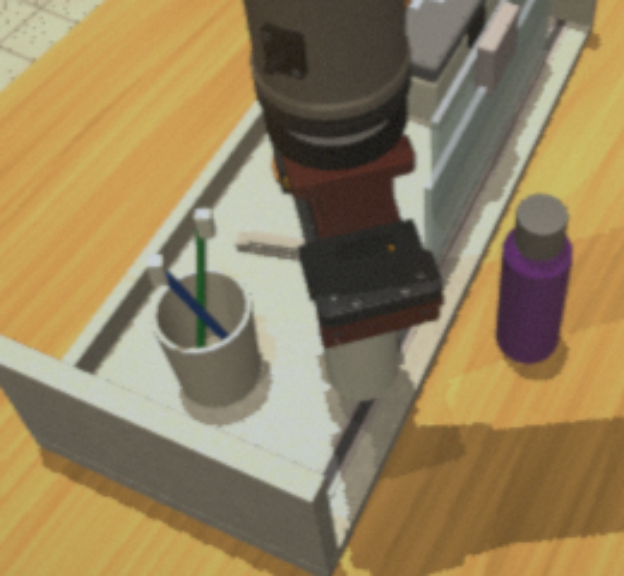

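The bottle is lifted upright (crop (365,360)), with its weight showing at about 2.7 N. Next I carry it to the coaster.

Call:
{"api": "drive_tool", "payload": {"plan": [[0,0,0,1,0,-0.1,-1],[0,0,0,3.2,0,-0.3,-1],[0,0,0,6.4,0,-0.6,-1],[0,0,0,9.6,0,-0.9,-1],[0,0,0,12.8,0,-1.2,-1]]}}

```text
t: 5.45
ee_pos: [549.9, 86.7, 168.8]
tcp_rot: [0.654, -0.271, 0.27, -0.653]
wrist_force: [-0.5, 0.4, -2.7]
gripper_width: 51.0
```

Call:
{"api": "drive_tool", "payload": {"plan": [[0,0,0,3.2,0,-0.3,-1],[0,0,0,6.4,0,-0.6,-1],[0,0,0,9.2,0,-0.8,-1],[0,0,0,11,0,-0.9,-1],[0,0,0,11.6,0,-0.95,-1]]}}

```text
t: 6.08
ee_pos: [624.9, -1.4, 168.9]
tcp_rot: [0.653, -0.271, 0.271, -0.653]
wrist_force: [0.6, 0.4, -2.7]
gripper_width: 51.0
```

```bash
python3 go.py 625 0.3 121 -45; python3 - <<'E'
from h import *
from rig import cams
for n in("side","top"):
    c=cams.read_camera(n); pickle.dump(c,open(n+"3.pkl","wb")); a=c["image"][60:300,150:410]
    cv2.imwrite(f"pics/{n}3.png",cv2.resize(a[:,:,::-1],None,fx=2.4,fy=2.4))
c=load("side3.pkl")
im=c["image"][60:300,150:410].copy()
E
```

```text
t 6.075 pos [624.9  -1.4 168.9] F [ 0.6  0.4 -2.7] w 51.0
turn [ 0.001 -0.001 -0.001] shift cm [-0.11  4.79  0.13]
```

View pics/side3.png

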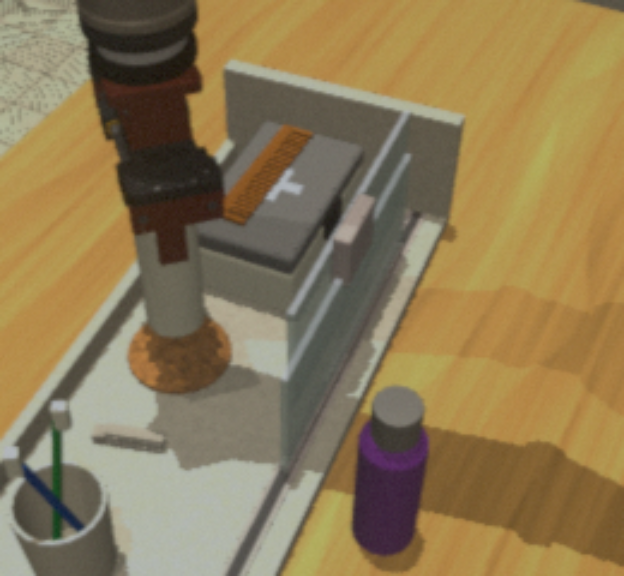

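The bottle hangs upright above the coaster (crop (180,350)). Contact is expected at TCP z ≈ 120.5, so I lower gently.

Call:
{"api": "drive_tool", "payload": {"plan": [[0,0,0,0,0.8,0,-1],[0,0,0,0,2,0,-1],[0,0,0,0,3.2,0,-1],[0,0,0,0,4,0,-1],[0,0,0,0,4.4,0,-1]]}}

```text
t: 6.8
ee_pos: [624.4, -0.1, 124.8]
tcp_rot: [0.653, -0.271, 0.27, -0.653]
wrist_force: [0.9, -0.0, -2.7]
gripper_width: 50.8
```

Call:
{"api": "drive_tool", "payload": {"plan": [[0,0,0,0,0.1,0,-1],[0,0,0,0,0.2,0,-1],[0,0,0,0,0.2,0,-1]]}}

```text
t: 7.18
ee_pos: [625.0, -0.2, 123.9]
tcp_rot: [-0.653, 0.27, -0.271, 0.653]
wrist_force: [-0.5, -0.4, -2.2]
gripper_width: 51.1
```

Call:
{"api": "drive_tool", "payload": {"plan": [[0,0,0,0,0.1,0,-1],[0,0,0,0,0.1,0,-1]]}}

```text
t: 7.42
ee_pos: [624.8, -0.2, 122.7]
tcp_rot: [0.653, -0.27, 0.271, -0.653]
wrist_force: [0.7, -0.2, -3.6]
gripper_width: 51.2
```

Call:
{"api": "drive_tool", "payload": {"plan": [[0,0,0,0,0.1,0,-1],[0,0,0,0,0.1,0,-1]]}}

```text
t: 7.68
ee_pos: [624.7, -0.2, 121.6]
tcp_rot: [0.653, -0.271, 0.27, -0.653]
wrist_force: [-1.2, 0.4, -2.5]
gripper_width: 51.4
```

Call:
{"api": "drive_tool", "payload": {"plan": [[0,0,0,0,0.1,0,-1],[0,0,0,0,0.1,0,-1]]}}

```text
t: 7.92
ee_pos: [624.9, -0.1, 120.9]
tcp_rot: [-0.653, 0.27, -0.271, 0.653]
wrist_force: [-0.8, -1.0, -0.9]
gripper_width: 50.9
```

Call:
{"api": "drive_tool", "payload": {"plan": [[0,0,0,0,0.05,0,-1],[0,0,0,0,0.05,0,-1]]}}

```text
t: 8.18
ee_pos: [625.0, -0.0, 120.9]
tcp_rot: [-0.653, 0.27, -0.271, 0.653]
wrist_force: [-1.6, -0.2, 5.7]
gripper_width: 50.9
```

Contact shows as +5.7 N. Now I release slowly.

Call:
{"api": "drive_tool", "payload": {"plan": [[0,0,0,0,0,0,0.3],[0,0,0,0,0,0,0.5],[0,0,0,0,0,0,0.8],[0,0,0,0,0,0,1],[0,0,0,0,0,0,1]]}}

```text
t: 8.8
ee_pos: [624.8, -0.2, 120.1]
tcp_rot: [0.653, -0.27, 0.27, -0.653]
wrist_force: [-0.1, 0.2, 0.0]
gripper_width: 87.6
```

Call:
{"api": "drive_tool", "payload": {"plan": [[0,0,0,0,-1.5,0,1],[0,0,0,0,-4,0,1],[0,0,0,0,-7,0,1],[0,0,0,0,-10,0,1],[0,0,0,0,-13,0,1]]}}

```text
t: 9.43
ee_pos: [624.9, -0.1, 252.4]
tcp_rot: [-0.653, 0.27, -0.271, 0.654]
wrist_force: [-0.2, 0.9, -0.5]
gripper_width: 87.9
```

```bash
python3 go.py 492 -75 250 5; python3 - <<'E'
from h import *
from rig import cams
c=cams.read_camera("side"); pickle.dump(c,open("side4.pkl","wb")); a=c["image"][60:300,150:410]
cv2.imwrite(f"pics/s4.png",cv2.resize(a[:,:,::-1],None,fx=2.4,fy=2.4))
W=cloud(c); Z=W[...,2]
r=(np.hypot(W[...,0]-625,W[...,1])<60)
b=r&(Z>40)&(Z<135); p=W[b][:,:2]; s=np.linalg.lstsq(np.c_[2*p,np.ones(len(p))],(p**2).sum(1),rcond=None)[0]; print("body",s[:2],np.sqrt(s[2]+s[0]**2+s[1]**2))
t=r&(Z>183)&(Z<194); print("cap",cv2.minEnclosingCircle(W[t][:,:2].astype(np.float32)),np.nanmedian(Z[t]))
E
```

```text
t 9.425 pos [ 6.249e+02 -1.000e-01  2.524e+02] F [-0.2  0.9 -0.5] w 87.9
turn [-0.001 -0.872  0.001] shift cm [ -4.11   0.23 -14.7 ]
body [623.63909476   0.92769547] 25.22967362231228
cap ((623.133544921875, 1.462346076965332), 19.71367645263672) 188.14380152350918
```

View pics/s4.png

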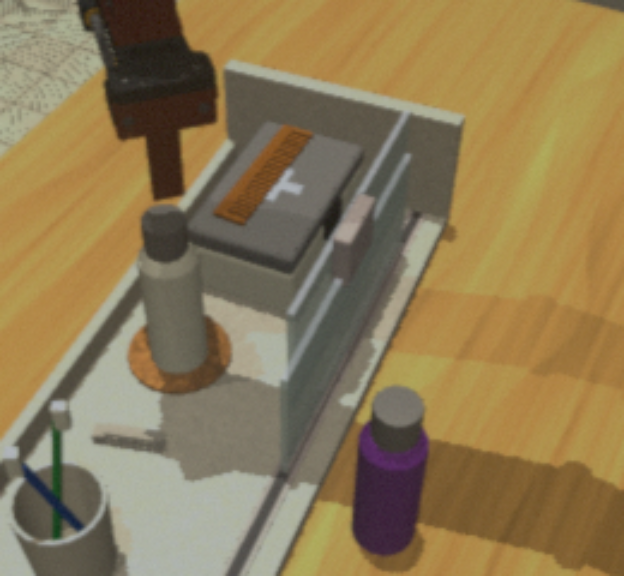

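The bottle stands upright at (624, 1), centred on the coaster. Now I move to the panel grip with the jaws along unit x.

Call:
{"api": "drive_tool", "payload": {"plan": [[0,-0.17,0,-0.8,0,-3,1],[0,-0.34,0,-1.6,0,-6,1],[0,-0.51,0,-2.4,0,-9,1],[0,-0.68,0,-3.2,0,-12,1],[0,-0.85,0,-4.1,0,-14.7,1]]}}

```text
t: 10.1
ee_pos: [491.1, -75.8, 250.9]
tcp_rot: [0.707, 0.025, -0.025, -0.706]
wrist_force: [0.6, -0.1, 0.2]
gripper_width: 87.7
```

```bash
python3 go.py 492 -75.2 151 5.1
```

```text
t 10.1 pos [491.1 -75.8 250.9] F [ 0.6 -0.1  0.2] w 87.7
turn [ 0.001 -0.019  0.001] shift cm [0.09 9.99 0.06]
```

Call:
{"api": "drive_tool", "payload": {"plan": [[0,-0.019,0,0.1,2,0.06,1],[0,-0.019,0,0.1,4.5,0.06,1],[0,-0.019,0,0.1,7,0.06,1],[0,-0.019,0,0.1,9,0.06,1],[0,-0.019,0,0.1,9.9,0.06,1]]}}

```text
t: 10.72
ee_pos: [492.6, -74.5, 150.8]
tcp_rot: [-0.706, -0.03, 0.03, 0.706]
wrist_force: [0.5, -0.0, -0.0]
gripper_width: 87.6
```

```bash
python3 go.py 492 -75.2 151 5.1; python3 - <<'E'
from h import *
from rig import cams
for n in("side","top"):
    c=cams.read_camera(n); a=c["image"][100:260,220:380]
    cv2.imwrite(f"pics/{n}5.png",cv2.resize(a[:,:,::-1],None,fx=3.2,fy=3.2))
E
```

```text
t 10.725 pos [492.6 -74.5 150.8] F [ 0.5 -0.  -0. ] w 87.6
turn [-0.    -0.005 -0.   ] shift cm [-0.06 -0.02 -0.07]
```

View pics/side5.png

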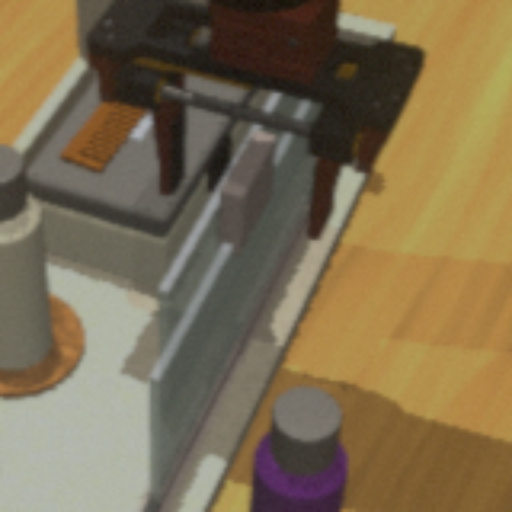

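The open fingers straddle the tab (crop (248,190)), so I close.

Call:
{"api": "drive_tool", "payload": {"plan": [[0,0,0,0,0,0,0],[0,0,0,0,0,0,-0.3],[0,0,0,0,0,0,-0.5],[0,0,0,0,0,0,-1],[0,0,0,0,0,0,-1]]}}

```text
t: 11.45
ee_pos: [492.8, -74.5, 151.2]
tcp_rot: [0.707, 0.03, -0.03, -0.706]
wrist_force: [1.0, -0.4, -1.1]
gripper_width: 41.2
```

Call:
{"api": "drive_tool", "payload": {"plan": [[0,0,0,0,0,0,-1],[0,0,0,0,0,0,-1],[0,0,0,0,0,0,-1]]}}

```text
t: 11.82
ee_pos: [492.6, -74.5, 151.1]
tcp_rot: [0.707, 0.03, -0.03, -0.706]
wrist_force: [-1.5, 0.2, 1.9]
gripper_width: 15.7
```

```bash
python3 go.py 472.0 149.5 151 5.1
```

```text
t 11.825 pos [492.6 -74.5 151.1] F [-1.5  0.2  1.9] w 15.7
turn [ 0.    -0.005 -0.   ] shift cm [-1.60e-01  1.00e-02  2.25e+01]
```

Call:
{"api": "drive_tool", "payload": {"plan": [[0,0,0,0,0,0.4,-1],[0,0,0,0,0,1.2,-1],[0,0,0,0,0,2.2,-1],[0,0,0,0,0,3.2,-1],[0,0,0,-0.03,0,4.2,-1]]}}

```text
t: 12.45
ee_pos: [488.7, -31.8, 151.1]
tcp_rot: [0.706, 0.03, -0.03, -0.706]
wrist_force: [-1.9, -1.4, 1.8]
gripper_width: 15.7
```

Call:
{"api": "drive_tool", "payload": {"plan": [[0,0,0,0,0,1.1,-1],[0,0,0,-0.01,0,2.2,-1],[0,0,0,-0.02,0,3.3,-1],[0,0,0,-0.02,0,4.4,-1],[0,0,0,-0.03,0,5.5,-1]]}}

```text
t: 13.08
ee_pos: [483.9, 22.8, 151.1]
tcp_rot: [0.707, 0.03, -0.03, -0.706]
wrist_force: [-2.7, -2.0, 2.5]
gripper_width: 16.0
```

Call:
{"api": "drive_tool", "payload": {"plan": [[0,0,0,0,0,1.1,-1],[0,0,0,-0.01,0,2.2,-1],[0,0,0,-0.02,0,3.3,-1],[0,0,0,-0.02,0,4.4,-1],[0,0,0,-0.03,0,5.5,-1]]}}

```text
t: 13.7
ee_pos: [479.0, 77.6, 151.1]
tcp_rot: [0.706, 0.03, -0.03, -0.706]
wrist_force: [-3.6, -1.5, 2.3]
gripper_width: 16.0
```

```bash
python3 go.py 472.0 149.5 151 5.1
```

```text
t 13.7 pos [479.   77.6 151.1] F [-3.6 -1.5  2.3] w 16.0
turn [-0.    -0.005 -0.   ] shift cm [-0.09  0.01  7.22]
```

Call:
{"api": "drive_tool", "payload": {"plan": [[0,0,0,-0.02,0,1.1,-1],[0,0,0,-0.04,0,2.2,-1],[0,0,0,-0.06,0,3.3,-1],[0,0,0,-0.08,0,4.3,-1],[0,0,0,-0.09,0,5.0,-1]]}}

```text
t: 14.32
ee_pos: [474.5, 127.4, 151.1]
tcp_rot: [-0.706, -0.03, 0.029, 0.707]
wrist_force: [1.9, -1.6, -2.6]
gripper_width: 16.0
```

Call:
{"api": "drive_tool", "payload": {"plan": [[0,0,0,0,0,0.4,-1],[0,0,0,-0.01,0,0.8,-1],[0,0,0,-0.02,0,1.1,-1],[0,0,0,-0.02,0,1.4,-1]]}}

```text
t: 14.82
ee_pos: [473.3, 140.5, 151.2]
tcp_rot: [-0.706, -0.03, 0.029, 0.707]
wrist_force: [4.4, -1.3, -6.0]
gripper_width: 15.9
```

```bash
python3 go.py 472.0 149.5 151 5.1
```

```text
t 14.825 pos [473.3 140.5 151.2] F [ 4.4 -1.3 -6. ] w 15.9
turn [-0.    -0.006  0.001] shift cm [-0.06  0.02  0.9 ]
```

Call:
{"api": "drive_tool", "payload": {"plan": [[0,0,0,0.03,0,0.15,-1],[0,0,0,0.03,0,0.3,-1],[0,0,0,0.03,0,0.45,-1],[0,0,0,0.03,0,0.6,-1]]}}

```text
t: 15.32
ee_pos: [472.7, 146.6, 151.1]
tcp_rot: [-0.706, -0.03, 0.029, 0.707]
wrist_force: [4.9, -1.1, -7.4]
gripper_width: 16.1
```

Call:
{"api": "drive_tool", "payload": {"plan": [[0,0,0,0,0,0.1,-1],[0,0,0,0,0,0.2,-1]]}}

```text
t: 15.58
ee_pos: [472.6, 148.5, 151.2]
tcp_rot: [-0.706, -0.03, 0.029, 0.707]
wrist_force: [4.7, -0.6, -6.9]
gripper_width: 16.1
```

Call:
{"api": "drive_tool", "payload": {"plan": [[0,0,0,0.03,0,0.1,-1],[0,0,0,0.03,0,0.2,-1]]}}

```text
t: 15.82
ee_pos: [472.4, 150.0, 151.1]
tcp_rot: [0.707, 0.03, -0.03, -0.706]
wrist_force: [3.8, -4.4, -3.6]
gripper_width: 15.8
```

Call:
{"api": "drive_tool", "payload": {"plan": [[0,0,0,0,0,0.1,-1],[0,0,0,0,0,0.1,-1]]}}

```text
t: 16.08
ee_pos: [472.4, 150.0, 151.1]
tcp_rot: [0.707, 0.029, -0.029, -0.706]
wrist_force: [2.8, -6.0, -3.2]
gripper_width: 15.8
```

Call:
{"api": "drive_tool", "payload": {"plan": [[0,0,0,0,0,0.1,-1],[0,0,0,0,0,0.1,-1]]}}

```text
t: 16.32
ee_pos: [472.4, 150.0, 151.1]
tcp_rot: [0.708, 0.029, -0.029, -0.705]
wrist_force: [3.5, -8.5, -1.2]
gripper_width: 15.8
```

```bash
python3 go.py 472.0 149.5 151 5.1; python3 - <<'E'
from h import *
from rig import cams
c=cams.read_camera("side"); pickle.dump(c,open("side6.pkl","wb")); a=c["image"][140:384,80:340]
cv2.imwrite("pics/s6.png",cv2.resize(a[:,:,::-1],None,fx=2.4,fy=2.4))
E
```

```text
t 16.325 pos [472.4 150.  151.1] F [ 3.5 -8.5 -1.2] w 15.8
turn [ 0.004 -0.007 -0.001] shift cm [-0.05  0.01 -0.04]
```

View pics/s6.png

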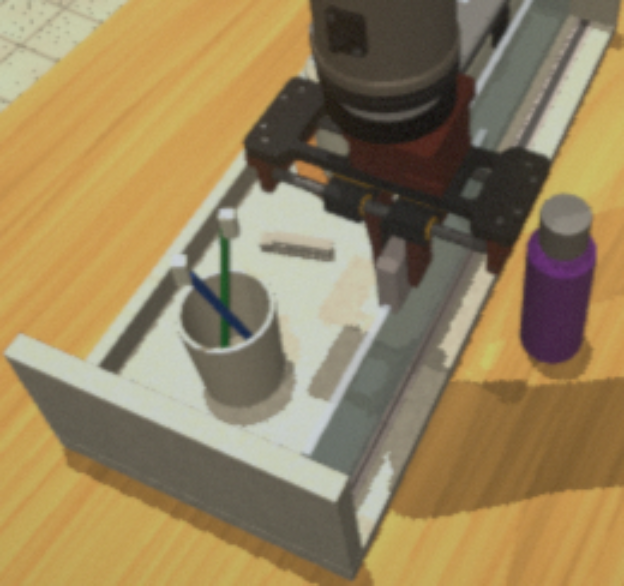

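The panel reached its stop: TCP stays at y = 150.0 while the force rises to 8.5 N, and the panel edge meets the end wall at crop (310,450). I'll ease the preload and let go.

Call:
{"api": "drive_tool", "payload": {"plan": [[0,0,0,0,0,-0.1,-1],[0,0,0,0,0,-0.15,-1],[0,0,0,0,0,-0.15,-0.6],[0,0,0,0,0,-0.15,-0.2],[0,0,0,0,0,-0.15,0.3]]}}

```text
t: 17.0
ee_pos: [472.2, 151.6, 151.4]
tcp_rot: [-0.706, -0.03, 0.03, 0.707]
wrist_force: [-0.6, 0.3, -0.3]
gripper_width: 34.0
```

Call:
{"api": "drive_tool", "payload": {"plan": [[0,0,0,0,0,0,0.6],[0,0,0,0,0,0,0.6],[0,0,0,0,0,0,0.6]]}}

```text
t: 17.38
ee_pos: [472.4, 151.1, 151.1]
tcp_rot: [-0.706, -0.03, 0.03, 0.706]
wrist_force: [0.3, -0.5, 0.1]
gripper_width: 64.3
```

Call:
{"api": "drive_tool", "payload": {"plan": [[0,0,0,0,-1,0,0.6],[0,0,0,0,-3,0,0.6],[0,0,0,0,-6,0,0.6],[0,0,0,0,-10,0,0.6],[0,0,0,0,-14,0,0.6]]}}

```text
t: 18.0
ee_pos: [472.2, 151.2, 293.1]
tcp_rot: [-0.706, -0.03, 0.03, 0.707]
wrist_force: [0.3, 0.2, -0.1]
gripper_width: 70.2
```

```bash
python3 go.py 400 -200 330 5.1
```

```text
t 18.0 pos [472.2 151.2 293.1] F [ 0.3  0.2 -0.1] w 70.2
turn [-0.    -0.005  0.   ] shift cm [-10.15  -3.7  -34.39]
```

Now I retreat to the side, so the cameras can see the result.

Call:
{"api": "drive_tool", "payload": {"plan": [[0,0,0,0,-0.5,-5,0.6],[0,0,0,0,-1,-10,0.6],[0,0,0,0,-1,-15,0.6],[0,0,0,0,-1,-20,0.6],[0,0,0,0,-1,-25,0.6]]}}

```text
t: 18.62
ee_pos: [493.4, -99.5, 302.1]
tcp_rot: [0.707, 0.03, -0.029, -0.706]
wrist_force: [0.2, 0.4, -0.7]
gripper_width: 70.1
```

Call:
{"api": "drive_tool", "payload": {"plan": [[0,0,0,0,0,-5,0.6],[0,0,0,0,0,-10,0.6],[0,0,0,0,0,-15,0.6],[0,0,0,0,0,-20,0.6],[0,0,0,0,0,-20,0.6]]}}

```text
t: 19.25
ee_pos: [509.0, -302.0, 301.1]
tcp_rot: [0.707, 0.027, -0.027, -0.706]
wrist_force: [-0.4, 1.1, -0.3]
gripper_width: 70.2
```

```bash
python3 go.py 400 -200 330 5.1; cat > chk.py <<'E'
from h import *
from rig import cams
yaw=np.radians(5.0); ux=np.array([np.cos(yaw),np.sin(yaw)]); uy=np.array([-np.sin(yaw),np.cos(yaw)])
for n in("side","top"):
    c=cams.read_camera(n); cv2.imwrite(f"pics/{n}7.png",c["image"][:,:,::-1])
    if n=="side": cv2.imwrite("pics/side7c.png",cv2.resize(c["image"][200:384,80:330,::-1],None,fx=3,fy=3))
    W=cloud(c); Z=W[...,2]
    r=(np.hypot(W[...,0]-625,W[...,1])<60)
    b=r&(Z>40)&(Z<135); p=W[b][:,:2]
    if len(p)>20:
        s=np.linalg.lstsq(np.c_[2*p,np.ones(len(p))],(p**2).sum(1),rcond=None)[0]; print(n,"body",s[:2],np.sqrt(s[2]+s[0]**2+s[1]**2))
    t=r&(Z>183)&(Z<194); print("cap",cv2.minEnclosingCircle(W[t][:,:2].astype(np.float32)),np.nanmedian(Z[t]))
    a=W[...,:2]@ux; bb=W[...,:2]@uy
    g=(abs(a-483)<20)&(Z>160)&(Z<190)&(bb>40)&(bb<200)
    R=cv2.minAreaRect(W[g][:,:2].astype(np.float32)); print("grip",R, np.array(R[0])@uy+38)
    q=(abs(a-483)<12)&(Z>139.8)&(Z<146)&(bb>-100); print("panel top uy max",np.percentile(bb[q],[90,98,99.5])+38)
E
python3 chk.py
```

```text
t 19.25 pos [ 509.  -302.   301.1] F [-0.4  1.1 -0.3] w 70.2
turn [ 0.001 -0.012 -0.   ] shift cm [-10.09  -2.89  11.01]
side body [623.53499381   0.97310034] 25.204124267867112
cap ((623.3839721679688, 1.3951189517974854), 18.922840118408203) 188.20223921301476
grip ((471.34600830078125, 149.01319885253906), (16.581344604492188, 59.730098724365234), 4.918791770935059) 145.36564719799196
panel top uy max [272.04933436 287.09000003 295.78757177]
top body [624.65633546   2.24400575] 25.678145058650504
cap ((623.8978271484375, 1.8889329433441162), 18.2519588470459) 188.86280270823988
grip ((471.9942321777344, 148.4995574951172), (16.425312042236328, 59.19292449951172), 5.696410179138184) 144.797463967545
panel top uy max [269.03483845 288.16754987 294.37205208]
```

View pics/side7c.png

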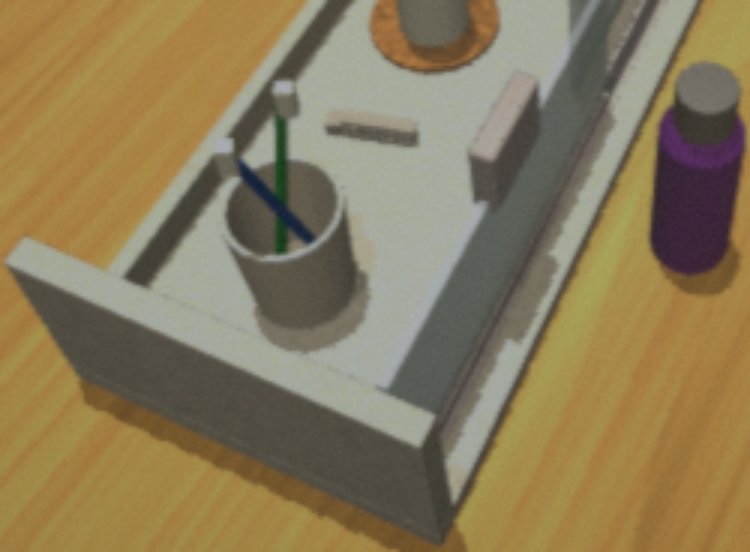

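View pics/top7.png

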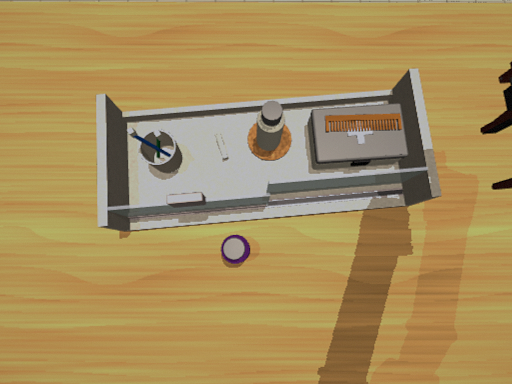

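The panel's left edge meets the left wall (crop (400,400)), with its grip at unit y 144.8–145.4 against 145 nominal. The bottle stands on the coaster (top (270,125)), and the other items look unmoved.

```bash
python3 -c "
from rig import job_done
print(job_done())"
```

```text
the job is handed in; nothing more can be done
None
```

The bottle is standing upright on the cork coaster and the panel is closed against the left end wall. I handed the job in at about 19.4 s of the 54 s allowed; no verdict was reported.

- **Bottle:** I gripped the white bottle round its body, lifted it out of the track and set it down on the coaster, with about 6 N of contact. In the last pictures it is upright at about (624, 1–2) mm, with the coaster centre at about (625, 0). That leaves its whole base on the coaster, with about 20 mm to spare all round.
- **Panel:** I took the grip tab from above and slid the panel at up to about 0.09 m/s, slowing to under 10 mm/s before the wall. It stopped moving while the force rose to 8.5 N; I then eased off, released it and moved the arm clear. The grip then measured 144.8–145.4 mm in unit y, against 145 mm for fully closed.
- **Other things:** The cup, first-aid box, clipper, comb and purple look-alike look unmoved. I judged that from the before and after pictures and did not measure them.
- **Disagreements:** The two cameras differ by 1–3 mm on positions. The depth reading of the panel's top edge ran past the wall face (up to 296 mm against 290 mm), probably from mixed edge pixels. For closure I relied on the grip position and the stall against the wall.

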